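Tip the packing disc out of the covered tray and lay it on the carving vise

TASK

Lift the covered tray by its red handle so that the brass packing disc slides from under the clear cover right into the tray's open corner, then lower the tray fully onto its stand again with the disc still in the corner. Take the disc there and lay it gently, flat and centred, on the round black pad of the carving vise, then let go. Leave the other things on the bench where they lie.

Things in the scene. Friction and masses are not known exactly. Their poses are not given: they have to be found in the camera images.
- tray_stand: Wooden stand board 315 x 110 x 18 mm, fixed to the bench, that carries the tray. Origin at the centre of its underside, z up. Its x axis is the tray's diagonal and points from the open low corner to the red handle. The hinge axis is horizontal, along the stand's y, at x = -147 mm, z = 24 mm (under the open corner).
- tray (a joint): Tipping angle of the tray in rad: 0 is level on its stand, positive lifts the handle end, stop at 0.8. The tray (0.7 kg, hinge lightly damped) falls back to 0 when let go. The waxed floor is slippery to the brass disc (friction about 0.2): about 0.5 to 0.6 rad held for some 2 s makes it slide home from anywhere.
- tray_handle (a point): Middle of the tray's red round handle bar, 12 mm thick, running along the stand's y, free over 64 mm between its two posts. With the tray level it lies at x = 150 mm, y = 0, z = 79 mm in the stand's frame; it moves with the tray (axes of the tray: x from the open corner to the handle, z normal to the floor). The cover's top lies 30 mm below its axis.
- tray_corner (a point): Where the disc's underside centre lies when home in the open corner, on the tray floor: x = -103 mm, y = 0, z = 34 mm in the stand's frame when level. Here the two walls stop 22 mm short of the inner corner, leaving a 31 mm wide gap, so one finger can stand outside the disc (stand's -x side, in the gap) and the other inside (+x side).
- tray_middle (a point): Centre of the tray's floor surface. Square tray set diagonally to the stand, inside 190 x 190 mm, wooden floor, walls 12 mm high and 8 mm thick. A fixed clear cover, 3 mm thick, lies on the walls (top 15 mm above the floor, 49 mm above the bench) over all but a 90 x 90 mm square at the open corner.
- disc: Loose brass disc, 52 mm diameter, 6 mm thick, 0.08 to 0.13 kg. Origin at the centre of its underside, z its axis. At the start it lies under the clear cover on the tray's floor.
- vise_pad (a point): Centre of the top face of the carving vise's round black rubber pad, 96 mm diameter, level, 100 mm above the bench; the vise is fixed. z up.
- gouge_a: carving gouge with pale wooden handle and orange band, 230 mm long, 28 mm thick, loose on the bench; bystander. Origin below the front end of its handle, 14 mm under the axis
- gouge_b: carving gouge like the others with a red band; bystander
- gouge_c: carving gouge with an orange band; bystander
- mallet: round wooden mallet standing on its head, 90 mm diameter, 206 mm tall; bystander. Origin at the centre of its underside
- stone: grey sharpening stone 150 x 50 x 25 mm; bystander. Origin at the centre of its underside
- wax_jar: amber jar with steel cap, 68 mm diameter, 70 mm tall; bystander. Origin at the centre of its underside
- offcut: pale wooden block 110 x 60 x 35 mm; bystander. Origin at the centre of its underside
Things that resemble listed ones, but are neither listed nor needed, are in the scene too. There is more than one size of the part that bears vise_pad; the job needs the largest.

How it is judged:
On the way, in this order (a step that is already met when the one before it is completed fails the run):
1. the tray is tipped and the disc has slid home into the open corner (within 10 mm) (value of joint tray above 0.15 rad and distance between disc and tray_corner below 0.01 m), for 0.1 s.
2. the tray is level on its stand again with the disc still in the corner (value of joint tray below 0.04 rad and distance between disc and tray_corner below 0.01 m), for 0.1 s.
At the end, for the whole second after the job is handed in: The disc lies at rest, flat (within 0.1 rad, either face up) on the vise's pad, its centre within 18 mm of the pad's centre; the tray is down on its stand (joint below 0.04 rad) (horizontal distance between disc and vise_pad below 0.018 m and z of disc in the frame of vise_pad between -0.003 and 0.009 m and angle between the z axis of disc and the z axis of vise_pad, either way round below 0.1 rad and linear speed of disc below 0.02 m/s and value of joint tray below 0.04 rad and contact force between disc and vise above 0.3 N); the robot touches nothing.
It fails at once if the disc was dropped on the pad (over 0.5 m/s just above it) (horizontal distance between disc and vise_pad below 0.06 m and z of disc in the frame of vise_pad between -0.01 and 0.012 m and linear speed of disc above 0.5 m/s).
It fails at once if a bystander was moved by more than 30 mm (distance of any of gouge_a, gouge_b, gouge_c, mallet, stone, wax_jar, offcut from where it was at the start of the episode above 0.03 m).
It also fails if it takes over 64 s, if anything falls off the work surface, if the arm or the gripper's body presses on something with over 40 N, if the wrist force passes 120 N, or if a joint passes its speed limit or range.

ROBOT

A 6-joint arm with a two-finger parallel gripper is mounted at the origin on the work surface. World frame = base frame: x ahead of the robot, y to its left, z up, the work surface at z = 0. Lengths are in m, angles in rad, forces in N, time in s.
With the tool pointing down it reaches from about 0.325 to 0.775 m from the base axis. Payload 5.5 kg.
Tool frame: the origin (TCP) lies midway between the tips of the shut fingers; the grasp point (between the pads) lies 19 mm behind it (bot.tcp_to_grasp is the distance from the TCP to the grasp point, in m); z points along the fingers, y is the direction in which the jaws open and shut (so a half turn about z gives the same grasp; the last joint's range is limited). The gripper opens to 85 mm and grips with 20 to 120 N. Pads are 22 mm wide; open, the fingers measure 114 mm over their backs; the gripper's body (76 mm by 85 mm) begins 54 mm behind the grasp point. The pads swing forward as they close: fully open they stand 13 mm farther back than shut.
Start: joints at [-1.162, 0.091, 1.231, -0, 1.82, -0.057], TCP at [0.269, -0.536, 0.206] pointing down, gripper open.
Joint ranges: [-2.87, 2.87], [-0.86, 2.18], [0.17, 2.46], [-1.51, 4.65], [0.06, 2.69], [-2.65, 2.65]. Speed limits (rad/s): [2.57, 2.57, 3.01, 3.14, 3.14, 3.14].

INTERFACE

Orientations are given as a 3x3 rotation matrix whose columns are the frame's x, y, z axes.
In Python, from rig import monitor, get_image, get_calibration, bot, nets gives the robot as it stands.
- The arm moves only by the tool move_arm, never from a script. Its argument "steps" is a list that holds one entry, the list of rows, each a list of 5 numbers: the finger opening in cm, from 0 to 8.54, then the shift along the tool's x, y, z in cm, then the turn about the tool's z in degrees. A call has 1 to 12 rows; each row shifts and turns the commanded pose from where the row before left it, along the tool's axes as they then stand; what a row does not reach is not made up. A row lasts 1/12 s, in which the tool goes at most 41.7 mm and 7.16 degrees, less where a joint would pass 70% of its speed; a pose out of reach is approached as far as the arm can. A call is refused whole if a number of a shift passes 4.17 or a number of a turn 7.16, either way. A call with a gripper value outside its range is refused whole. The fingers move at their own pace and stop on an object; "grip_force" is the grip in N (left out, the last holds). Time passes only in rows, so rows that do not move let the fingers close. It gives the time, the measured TCP pose, the force and the opening at its end, in the units of the state.
- monitor.sense(): the state, without advancing time (a new reading comes with each control period).
- get_image(name): name is "scene" or "top"; returns (picture, depth): 400x640x3 uint8, blue, green, red; 400x640 float32, m along the optical axis (not along the pixel's ray), 0 where there is no reading.
- get_calibration(name): a dict with "K" (3x3 intrinsics, pixels), "rvec" (rotation vector, rad) and "tvec" (3), from world to camera coordinates, as OpenCV has them. Camera axes: x right, y down, z forward; pixel columns grow to the right and rows downward; lengths in m; the calibration is good to about 2 mm. A picture is of the moment at which its call begins. get_calibration takes no time and is no camera call.
- bot.close_job(): hands the job in, once; it reports no verdict.
Trained networks look in the newest picture that a camera, given by its name, has taken for a name from the list of things; names that differ only in an ending like _2 or _b are one class to them, and where a whole thing is asked for, a point or a joint stands for the part that bears it (a point fixed in the world has none). Each returns a list of dicts, best first, with "confidence" (0 to 1); they miss things now and then, are a little off and sometimes report something else, mostly with a low value. They report only what shows in the picture. A call takes as long as a camera call. They do not tell look-alikes from the thing itself.
- nets.look_for(label, camera): "xy" ([column, row] in pixels, amid what is visible of it).
- nets.regions_of(label, camera): "region" (400x640 bool, what is visible of it) and "xy" ([column, row] in pixels, amid what is visible of it).
The state is a dict: "time_s": time; "q": joint angles; "joint_velocities": joint speeds; "effort": joint torques, N m; "eef_pos": TCP position; "eef_rot": TCP orientation; "ft_force": force on the tool from outside, world axes, zero at the start; "wrist_torque": the same for the moment, N m; "grip_width": finger opening in m.
Only numpy, scipy, OpenCV 4.12 (cv2) and the standard library are available. Lean on these libraries where they do the work, as an engineer would, in place of code of your own. Each camera call takes 0.05 s, during which the arm holds its last target.

## Working session

There is one attempt and no reset: what is moved stays moved. The work goes in short steps, Python scripts to look and compute and a tool call to move; the robot and the scene stay as the last step left them, time stands still between calls to the robot, and variables do not carry over. Pictures are saved under pics/ and viewed, and the job is handed in when it is done.

Besides the shell and the picture viewer there is one more tool, called by a JSON object that holds its "fn" and its "kwargs", one argument or row to a line. move_arm: Moves the arm, as the interface text tells. Its arguments: {"type":"object","properties":{"steps":{"type":"array","items":{"type":"array","items":{"type":"array","items":{"type":"number"}}}},"grip_force":{"type":"number"}},"required":["steps"]}

```bash
mkdir -p pics; ls; cat > h.py <<'E'
import numpy as np, cv2
from rig import monitor, get_image, get_calibration, bot, nets
def cal(n):
    c=get_calibration(n); R,_=cv2.Rodrigues(np.array(c["rvec"],float)); return np.array(c["K"],float),R,np.array(c["tvec"],float).ravel()
def pw(n,D,u,v):
    K,R,t=cal(n); z=D[int(round(v)),int(round(u))]
    return R.T@(np.linalg.inv(K)@np.array([u,v,1.])*z-t)
def cloud(n,D):
    K,R,t=cal(n); h,w=D.shape; u,v=np.meshgrid(np.arange(w),np.arange(h))
    P=np.stack([(u-K[0,2])/K[0,0]*D,(v-K[1,2])/K[1,1]*D,D],-1)
    return (P-t)@R
def onplane(n,u,v,z):
    K,R,t=cal(n); d=R.T@(np.linalg.inv(K)@np.array([u,v,1.])); c=-R.T@t
    return c+d*(z-c[2])/d[2]
def proj(n,p):
    K,R,t=cal(n); q=K@(R@np.asarray(p,float)+t); return q[:2]/q[2]
E
python3 - <<'E'
from h import *
for n in("scene","top"):
    I,D=get_image(n); cv2.imwrite(f"pics/{n}0.png",I); np.save(f"{n}0.npy",D)
    K,R,t=cal(n); print(n,-R.T@t,K[0,0])
E
```

```text
pics
scene [1.9071345  0.28469098 1.05181469] 514.1924991996285
top [0.27722235 0.04944774 1.35723486] 425.47754650823447
```

View pics/scene0.png

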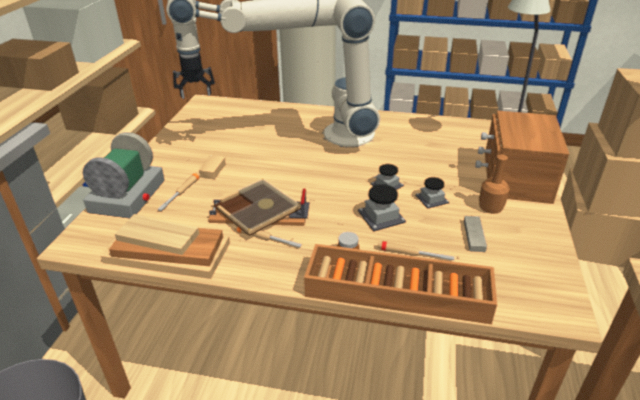

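View pics/top0.png

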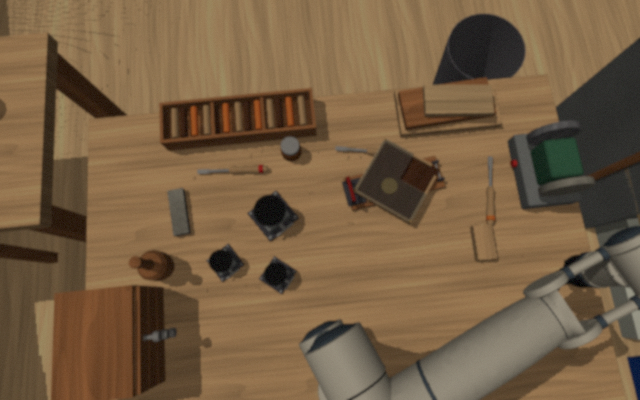

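The top view shows the tray at about (397,181), with its red handle on the left at (353,192), the disc under the cover at (390,186) and the open corner on the right near (437,170). There are three vise pads: (270,209), which is the largest, plus (224,262) and (277,273). I'll measure these next and enlarge the crops.

```bash
python3 - <<'E'
from h import *
I=cv2.imread("pics/top0.png"); D=np.load("top0.npy"); W=cloud("top",D)
c=I[125:300,190:465]; cv2.imwrite("pics/crop0.png",cv2.resize(c,None,fx=2.9,fy=2.9,interpolation=cv2.INTER_CUBIC))
S=cv2.imread("pics/scene0.png"); cv2.imwrite("pics/crop1.png",cv2.resize(S[150:260,190:460],None,fx=2.9,fy=2.9,interpolation=cv2.INTER_CUBIC))
hsv=cv2.cvtColor(I,cv2.COLOR_BGR2HSV)
for (u,v) in [(270,209),(224,262),(277,273)]:
    print((u,v),pw("top",D,u,v))
    w=W[v-30:v+30,u-30:u+30]; p=W[v,u]
    hh=I[v-30:v+30,u-30:u+30].max(-1)
    m=(abs(w[...,2]-p[2])<.006)&(hh<60)
    q=w[m]; print(m.sum(), q.min(0),q.max(0), (q.min(0)+q.max(0))/2)
for l in("tray_handle","tray_corner","tray","disc","tray_stand","vise_pad","tray_middle"):
  for cam in("top","scene"):
    get_image(cam)
    try: print(l,cam,[(r["xy"],round(r["confidence"],2)) for r in nets.look_for(l,cam)][:4])
    except Exception as e: print(l,e)
E
```

```text
(270, 209) [0.5486753  0.19614443 0.09733822]
702 [0.50032639 0.15099769 0.09150281] [0.59194913 0.24535038 0.1033226 ] [0.54613776 0.19817403 0.0974127 ]
(224, 262) [0.40778831 0.3495613  0.06796143]
322 [0.38134634 0.32705734 0.06250919] [0.44693239 0.39334405 0.07395018] [0.41413936 0.36020069 0.06822968]
(277, 273) [0.3576606  0.19293401 0.07613324]
312 [0.32555734 0.1660505  0.07014043] [0.39180923 0.22991366 0.07947129] [0.35868328 0.19798208 0.07480586]
tray_handle top [([393.6, 180.1], 0.55)]
tray_handle scene [([260.9, 205.9], 0.62)]
tray_corner top [([395.7, 183.5], 0.9)]
tray_corner scene [([257.4, 205.4], 0.61)]
tray top [([394.7, 183.0], 0.85)]
tray scene [([259.5, 204.2], 0.64)]
disc top []
disc scene []
tray_stand top [([395.6, 182.0], 0.83)]
tray_stand scene [([259.3, 206.3], 0.75), ([346.4, 240.3], 0.58)]
vise_pad top [([273.1, 212.7], 0.91), ([280.6, 277.6], 0.89), ([229.1, 259.9], 0.65)]
vise_pad scene [([428.2, 189.6], 0.79), ([383.9, 206.4], 0.71), ([384.5, 177.3], 0.61)]
tray_middle top [([394.7, 180.6], 0.58)]
tray_middle scene [([259.1, 204.1], 0.89)]
```

View pics/crop0.png

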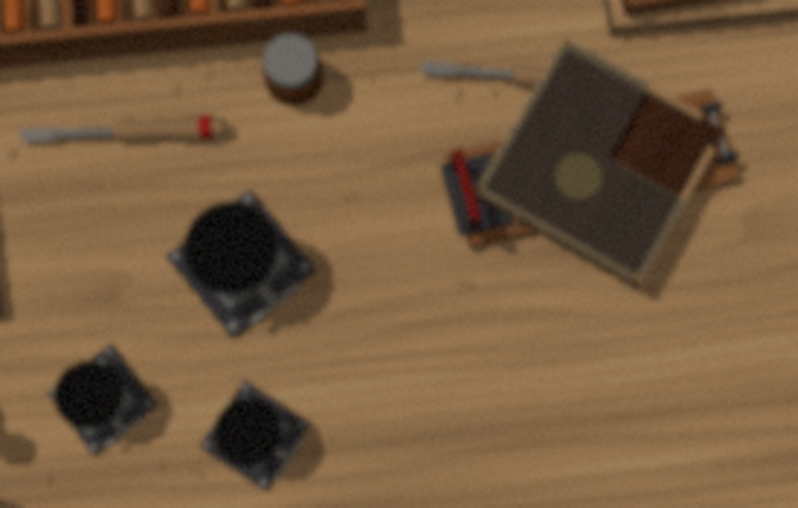

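View pics/crop1.png

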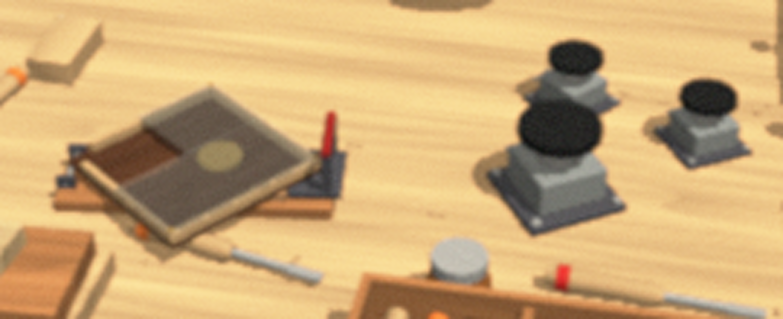

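```bash
python3 - <<'E'
from h import *
from scipy.optimize import least_squares
I=cv2.imread("pics/top0.png"); D=np.load("top0.npy")
hsv=cv2.cvtColor(I,cv2.COLOR_BGR2HSV)
def red(I,b):
    h=cv2.cvtColor(I,cv2.COLOR_BGR2HSV); m=((h[...,0]<8)|(h[...,0]>172))&(h[...,1]>140)&(h[...,2]>60)
    z=np.zeros_like(m); z[b[1]:b[3],b[0]:b[2]]=1; m&=z; v,u=np.nonzero(m); return u,v
u,v=red(I,(335,170,366,212)); print(len(u),u.mean(),v.mean(),v.min(),v.max(),u.min(),u.max())
hp=(u.mean(),v.mean())
P=np.array([pw("top",D,a,b) for a,b in zip(u,v)]); print("handle z",np.median(P[:,2]),onplane("top",*hp,.081))
S=cv2.imread("pics/scene0.png"); u,v=red(S,(292,180,312,222)); hs=(u.mean(),v.mean()); print(len(u),hs,onplane("scene",*hs,.079),v.min(),v.max())
obs=[]
f=lambda a,b:(190+(a+.5)/2.9-.5,125+(b+.5)/2.9-.5)
g=lambda a,b:(190+(a+.5)/2.9-.5,150+(b+.5)/2.9-.5)
t=145.7
obs=[("top",hp,(150,0,82)),("scene",hs,(150,0,81)),
("top",f(568,45),(-5.4,0,46)),("top",f(643,285),(-5.4,0,46)),("top",f(483,190),(-5.4+t,0,46))]
ob=[("top",hp,(.150,0,.082)),("scene",hs,(.150,0,.081))]
def mk(sgn):
    return ob+[("top",f(568,43),(-.0054,sgn*.1457,.046)),("top",f(643,286),(-.0054,-sgn*.1457,.046)),("top",f(481,190),(.1403,0,.046)),
     ("scene",g(211,87),(-.0054,-sgn*.1457,.046)),("scene",g(173,243),(-.0054,sgn*.1457,.046))]
def res(p,o):
    c,s=np.cos(p[2]),np.sin(p[2]); r=[]
    for cam,px,q in o:
        w=(p[0]+c*q[0]-s*q[1],p[1]+s*q[0]+c*q[1],q[2]); r+=list(proj(cam,w)-np.array(px))
    return np.array(r)
for sgn in(1,-1):
    o=mk(sgn); s=least_squares(res,[.62,-.08,1.5],args=(o,)); print(sgn,s.x,np.round(s.fun,1),s.cost)
    p=s.x;c,q=np.cos(p[2]),np.sin(p[2])
    for n,x,z in(("handle",.15,.079),("corner",-.103,.034),("hinge",-.147,.024)): print(n,p[0]+c*x,p[1]+q*x,z)
p=f(231,247); print("pad",p,onplane("top",*p,.1)); p=g(560,129); print(p,onplane("scene",*p,.1))
print(monitor.sense()["eef_rot"])
E
```

```text
99 350.4848484848485 188.36363636363637 177 200 346 355
handle z 0.08319366221009172 [ 0.59043679 -0.05446389  0.081     ]
44 (np.float64(302.90909090909093), np.float64(196.5909090909091)) [ 0.59412204 -0.05447822  0.079     ] 189 203
1 [ 0.60344906 -0.0842514   4.73637142] [ 56.8 -11.2 -54.3  -4.4 -35.    3.9 -47.5   8.1  46.7  -9.6  42.    1.4
  35.4   0.3] 7590.060844546843
handle 0.6070460815010233 -0.2342082667520201 0.079
corner 0.6009791056327456 0.018718979316515824 0.034
hinge 0.5999239793947843 0.06270632645886991 0.024
-1 [ 0.61251395 -0.20506455  1.72164211] [ 0.8 -0.  -0.4 -1.3 -0.9 -2.  -0.3 -0.7 -1.9  0.2 -0.1 -1.4 -1.  -2.6] 10.833405174674695
handle 0.5899727946411163 -0.056767895260563 0.079
corner 0.627992209521256 -0.3068949111788196 0.034
hinge 0.6346042816743238 -0.35039526177329905 0.024
pad (269.32758620689657, 209.84482758620692) [0.54573049 0.19804845 0.1       ]
(382.7758620689655, 194.1551724137931) [0.56013639 0.19994324 0.1       ]
[[ 8.93462665e-01  4.49137468e-01 -3.78777486e-05]
 [ 4.49137468e-01 -8.93462666e-01 -6.53008473e-08]
 [-3.38716833e-05 -1.69539722e-05 -9.99999999e-01]]
```

```bash
python3 - <<'E'
from h import *
for n,b in(("top",(245,185,300,240)),("scene",(360,178,410,215))):
    D=np.load(f"{n}0.npy"); W=cloud(n,D); I=cv2.imread(f"pics/{n}0.png")
    w=W[b[1]:b[3],b[0]:b[2]].reshape(-1,3); i=I[b[1]:b[3],b[0]:b[2]].reshape(-1,3).max(-1)
    z=w[i<50][:,2]; print(np.histogram(z,np.arange(.05,.125,.005)))
    for lo in(.088,.092):
        q=w[(w[:,2]>lo)]; 
        (cx,cy),r=cv2.minEnclosingCircle(q[:,:2].astype(np.float32)); print(n,lo,len(q),q.mean(0),cx,cy,r, q.min(0),q.max(0))
    # dark-mask and circle area fit
    v,u=np.nonzero((I.max(-1)<45)&np.isin(np.arange(400),range(b[1],b[3]))[:,None]&np.isin(np.arange(640),range(b[0],b[2]))[None])
    P=np.array([onplane(n,a,c,.1) for a,c in zip(u,v)]); print(len(P),P.mean(0),P.min(0),P.max(0))
E
```

```text
(array([ 26,   9,   0,   0,   0,   0,   2,   2,  38, 376, 327,  14,   0,
         0]), array([0.05 , 0.055, 0.06 , 0.065, 0.07 , 0.075, 0.08 , 0.085, 0.09 ,
       0.095, 0.1  , 0.105, 0.11 , 0.115, 0.12 ]))
top 0.088 806 [0.54412326 0.19656372 0.1136173 ] 0.43380990624427795 0.1346045583486557 0.17834500968456268 [0.27722235 0.04944774 0.08915869] [0.59577069 0.24535038 1.35723486]
top 0.092 798 [0.54442144 0.19672619 0.11384894] 0.43380990624427795 0.1346045583486557 0.17834500968456268 [0.27722235 0.04944774 0.09212967] [0.59577069 0.24535038 1.35723486]
1005 [0.5361793  0.18965899 0.1       ] [0.47119507 0.12072134 0.1       ] [0.59068488 0.24759682 0.1       ]
(array([  0,   0,   0,   0,   0,   0,   0,  15,  33, 179, 184,   4,   0,
         0]), array([0.05 , 0.055, 0.06 , 0.065, 0.07 , 0.075, 0.08 , 0.085, 0.09 ,
       0.095, 0.1  , 0.105, 0.11 , 0.115, 0.12 ]))
scene 0.088 492 [0.57947775 0.20215964 0.11635713] 1.2027478218078613 0.24612507224082947 0.7055416703224182 [0.49836117 0.15338477 0.08806214] [1.9071345  0.28469098 1.05181469]
scene 0.092 467 [0.57906767 0.20216818 0.11778691] 1.2027478218078613 0.24612507224082947 0.7055416703224182 [0.49836117 0.15338477 0.09216216] [1.9071345  0.28469098 1.05181469]Traceback (most recent call last):
  File "<stdin>", line 11, in <module>
  File "h.py", line 13, in onplane
    K,R,t=cal(n); d=R.T@(np.linalg.inv(K)@np.array([u,v,1.])); c=-R.T@t
          ~~~^^^
  File "h.py", line 4, in cal
    c=get_calibration(n); R,_=cv2.Rodrigues(np.array(c["rvec"],float)); return np.array(c["K"],float),R,np.array(c["tvec"],float).ravel()
ValueError: time passes only in moves, steps and waits
```

{"fn": "move_arm", "kwargs": {
  "steps": [
    [[5,0,0,0,6.03],[5,0,0,0,6.03],[5,0,0,0,6.04],[5,2.2,-2.4,0,0],[5,2.2,-2.4,0,0],[5,2.2,-2.4,0,0],[5,2.2,-2.4,0,0],[5,2.2,-2.4,0,0],[5,2.2,-2.4,0,0],[5,2.2,-2.4,0,0],[5,2.2,-2.4,0,0],[5,2.2,-2.4,0,0]]
  ],
  "grip_force": 25
}}

```text
time_s: 2.5
eef_pos: [0.4337, -0.2915, 0.2062]
eef_rot: [[0.989, 0.149, 0.0], [0.149, -0.989, -0.0], [0.0, 0.0, -1.0]]
ft_force: [0.8, -0.5, -1.0]
grip_width: 0.05
```

```bash
python3 - <<'E'
from h import *
for n,b in(("top",(245,185,300,240)),("scene",(360,178,410,215))):
    D=np.load(f"{n}0.npy"); W=cloud(n,D)
    w=W[b[1]:b[3],b[0]:b[2]].reshape(-1,3)
    q=w[(w[:,2]>.091)&(w[:,2]<.12)]; (c,r)=cv2.minEnclosingCircle(q[:,:2].astype(np.float32)); print(n,len(q),q.mean(0),np.median(q,0),c,r)
s=monitor.sense(); print(s["time_s"],s["eef_pos"],s["eef_rot"])
E
```

```text
top 791 [0.54735265 0.19838493 0.09964574] [0.54716649 0.1985252  0.09969599] (0.5482692718505859, 0.1986784189939499) 0.048470448702573776
scene 462 [0.55327253 0.20046067 0.09936438] [0.55396888 0.20053036 0.09982709] (0.5493377447128296, 0.2016640454530716) 0.05158539488911629
2.5 [ 0.43365949 -0.29150925  0.20620374] [[ 9.88796679e-01  1.49267936e-01  4.59889388e-04]
 [ 1.49268081e-01 -9.88796719e-01 -2.97987461e-04]
 [ 4.10257145e-04  3.63295818e-04 -9.99999850e-01]]
```

{"fn": "move_arm", "kwargs": {
  "steps": [
    [[5,2.38,-2.62,0,0],[5,2.38,-2.62,0,0],[5,2.38,-2.62,0,0],[5,2.38,-2.62,0,0],[5,2.38,-2.62,0,0],[5,2.38,-2.62,0,0],[5,2.38,-2.62,0,0],[5,2.38,-2.62,0,0],[5,0,0,3,0],[5,0,0,3,0],[5,0,0,3,0],[5,0,0,1,0]]
  ]
}}

```text
time_s: 3.5
eef_pos: [0.5877, -0.0565, 0.1003]
eef_rot: [[0.989, 0.15, -0.008], [0.15, -0.989, 0.001], [-0.007, -0.002, -1.0]]
ft_force: [-1.4, 0.2, -1.5]
grip_width: 0.0501
```

```bash
python3 - <<'E'
from h import *
for n,b in(("top",(300,130,460,250)),("scene",(200,90,340,250))):
    I,D=get_image(n); cv2.imwrite(f"pics/{n}1.png",cv2.resize(I[b[1]:b[3],b[0]:b[2]],None,fx=3.5,fy=3.5,interpolation=cv2.INTER_CUBIC))
s=monitor.sense(); print(s["time_s"],s["eef_pos"])
E
```

```text
3.6 [ 0.58835383 -0.05702383  0.10310181]
```

View pics/scene1.png

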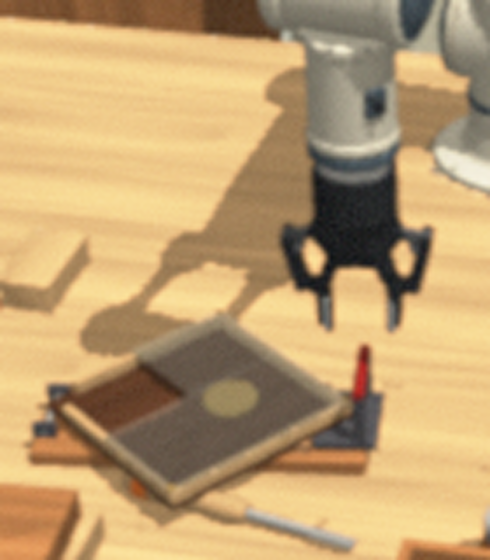

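View pics/top1.png

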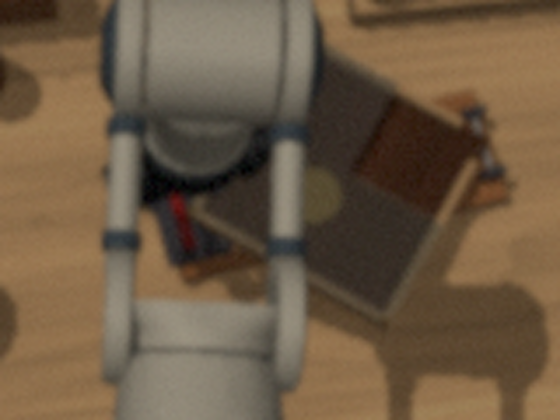

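The scene crop shows the open fingers at columns 325 and 393, on either side of the red bar at 360. I'll go down and grip it.

{"fn": "move_arm", "kwargs": {
  "steps": [
    [[5,0.2,0,1.5,0],[5,0,0,1.5,0],[5,0,0,1.2,0],[5,0,0,0,0],[0.5,0,0,0,0],[0.5,0,0,0,0],[0.5,0,0,0,0],[0.5,0,0,0,0],[0.5,0,0,0,0],[0.5,0,0,0,0]]
  ],
  "grip_force": 25
}}

```text
time_s: 4.43
eef_pos: [0.5922, -0.057, 0.0645]
eef_rot: [[0.989, 0.149, 0.001], [0.149, -0.989, -0.0], [0.001, 0.0, -1.0]]
ft_force: [-0.4, 0.2, 0.4]
grip_width: 0.0051
```

```bash
python3 - <<'E'
from h import *
for n,b in(("scene",(240,110,340,230)),):
    I,D=get_image(n); cv2.imwrite(f"pics/{n}2.png",cv2.resize(I[b[1]:b[3],b[0]:b[2]],None,fx=5,fy=5,interpolation=cv2.INTER_CUBIC))
s=monitor.sense(); print(s["time_s"],s["eef_pos"],s["grip_width"],s["ft_force"])
print(proj("scene",s["eef_pos"]),proj("scene",[.591,-.056,.079]))
E
```

```text
4.4833 [ 0.59206681 -0.05696406  0.06429527] 0.0052544557267201805 [-0.63570944  0.97078523 -0.51630984]
[302.43643161 199.80394737] [302.67516245 195.98764715]
```

View pics/scene2.png

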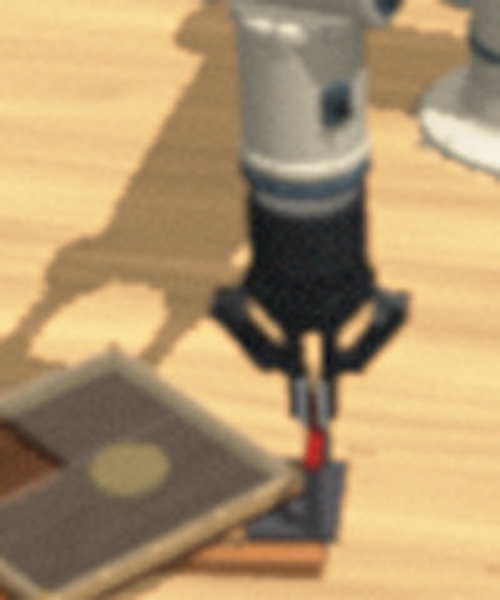

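{"fn": "move_arm", "kwargs": {
  "steps": [
    [[0,0,0,0,0],[0,0,0,0,0],[0,0,0,0,0]]
  ]
}}

```text
time_s: 4.73
eef_pos: [0.5919, -0.057, 0.0639]
eef_rot: [[0.989, 0.149, -0.0], [0.149, -0.989, 0.0], [-0.0, -0.0, -1.0]]
ft_force: [0.7, -0.6, 0.3]
grip_width: -0.0
```

```bash
python3 - <<'E'
from h import *
for n,b in(("scene",(270,150,330,220)),("top",(320,140,400,220))):
    I,D=get_image(n); cv2.imwrite(f"pics/{n}3.png",cv2.resize(I[b[1]:b[3],b[0]:b[2]],None,fx=8,fy=8,interpolation=cv2.INTER_CUBIC))
    h=cv2.cvtColor(I,cv2.COLOR_BGR2HSV); m=((h[...,0]<8)|(h[...,0]>172))&(h[...,1]>120)&(h[...,2]>50)
    z=np.zeros_like(m); z[b[1]:b[3],b[0]:b[2]]=1; v,u=np.nonzero(m&z); W=cloud(n,D)
    for a,c in list(zip(u,v))[::3]: print(n,a,c,np.round(W[c,a],3))
E
```

```text
scene 302 196 [ 0.594 -0.058  0.081]
scene 302 197 [ 0.607 -0.054  0.087]
scene 302 198 [ 0.614 -0.052  0.088]
scene 302 199 [ 0.614 -0.053  0.084]
scene 301 200 [ 0.627 -0.053  0.089]
scene 304 200 [ 0.612 -0.047  0.079]
scene 303 201 [ 0.62  -0.048  0.08 ]
scene 301 202 [ 0.626 -0.053  0.081]
scene 304 202 [ 0.623 -0.044  0.08 ]
scene 302 203 [ 0.627 -0.05   0.078]
top 351 191 [ 0.582 -0.055  0.082]
top 352 192 [ 0.578 -0.058  0.081]
top 351 193 [ 0.575 -0.054  0.085]
top 351 194 [ 0.573 -0.054  0.08 ]
top 354 194 [ 0.572 -0.063  0.08 ]
top 353 195 [ 0.568 -0.059  0.083]
top 352 196 [ 0.565 -0.056  0.085]
top 352 197 [ 0.563 -0.056  0.081]
top 352 198 [ 0.56  -0.056  0.08 ]
top 355 198 [ 0.558 -0.064  0.084]
top 353 200 [ 0.553 -0.058  0.082]
```

View pics/scene3.png

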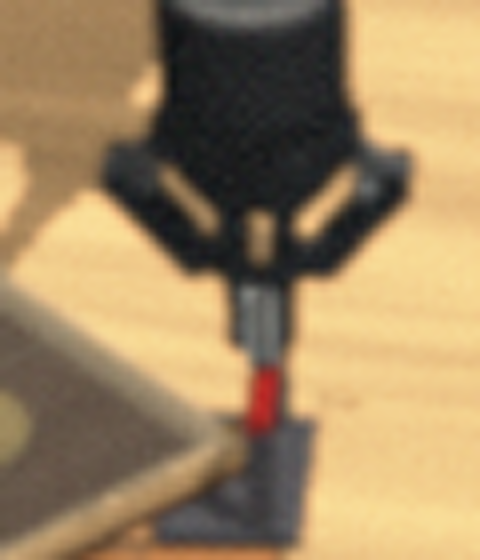

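View pics/top3.png

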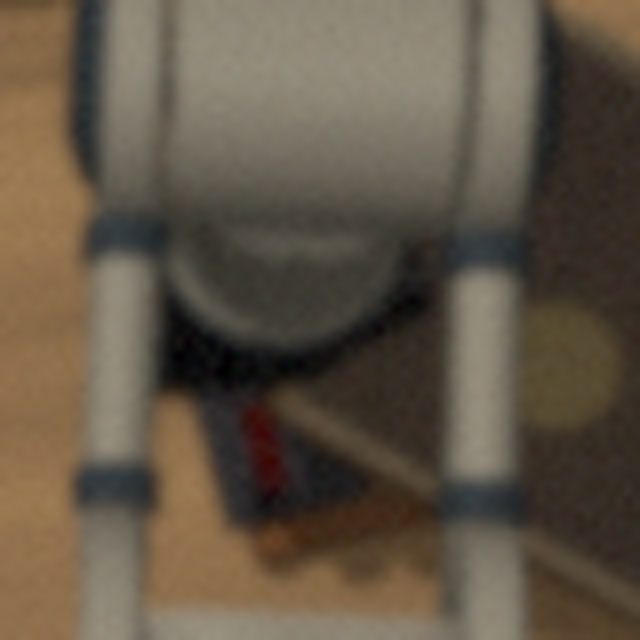

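```bash
python3 - <<'E'
from h import *
for z in(.06,.07,.08,.085,.09,.1,.11,.12): print(z,proj("scene",[.592,-.057,z]))
print("1:",[ (z,proj("scene",[.588,-.057,z]).round(1)) for z in(.1,.11,.12,.13)])
I,D=get_image("scene"); W=cloud("scene",D)
for v in range(182,206): print(v,[tuple(np.round(W[v,u],3)) for u in(299,301,303,305)],I[v,302])
E
```

```text
0.06 [302.46716127 200.8534943 ]
0.07 [302.38154446 198.3746618 ]
0.08 [302.29533198 195.878583  ]
0.085 [302.25200042 194.62401989]
0.09 [302.20851759 193.36507727]
0.1 [302.12109496 190.83396148]
0.11 [302.03305768 188.2850499 ]
0.12 [301.94439924 185.71815419]
1: [(0.1, array([302.4, 190.1])), (0.11, array([302.3, 187.6])), (0.12, array([302.2, 185. ])), (0.13, array([302.1, 182.4]))]
182 [(np.float64(0.603), np.float64(-0.063), np.float64(0.141)), (np.float64(0.606), np.float64(-0.056), np.float64(0.144)), (np.float64(0.606), np.float64(-0.049), np.float64(0.145)), (np.float64(0.605), np.float64(-0.043), np.float64(0.145))] [58 79 97]
183 [(np.float64(0.605), np.float64(-0.063), np.float64(0.138)), (np.float64(0.608), np.float64(-0.056), np.float64(0.141)), (np.float64(0.606), np.float64(-0.05), np.float64(0.141)), (np.float64(0.601), np.float64(-0.044), np.float64(0.138))] [42 52 57]
184 [(np.float64(0.608), np.float64(-0.062), np.float64(0.137)), (np.float64(0.603), np.float64(-0.057), np.float64(0.134)), (np.float64(0.602), np.float64(-0.051), np.float64(0.134)), (np.float64(0
[... 4725 characters left out ...]
float64(0.632), np.float64(-0.052), np.float64(0.081)), (np.float64(0.623), np.float64(-0.047), np.float64(0.075)), (np.float64(0.556), np.float64(-0.058), np.float64(0.025))] [ 46  46 125]
204 [(np.float64(0.599), np.float64(-0.067), np.float64(0.051)), (np.float64(0.632), np.float64(-0.052), np.float64(0.077)), (np.float64(0.624), np.float64(-0.047), np.float64(0.072)), (np.float64(0.569), np.float64(-0.055), np.float64(0.031))] [59 59 85]
205 [(np.float64(0.593), np.float64(-0.069), np.float64(0.042)), (np.float64(0.629), np.float64(-0.053), np.float64(0.071)), (np.float64(0.63), np.float64(-0.046), np.float64(0.072)), (np.float64(0.572), np.float64(-0.054), np.float64(0.029))] [61 60 63]
```

```bash
python3 - <<'E'
from h import *
print([a for a in dir(bot) if a[0]!='_'],bot.tcp_to_grasp); s=monitor.sense(); print({k:s[k] for k in("time_s","q","eef_pos","ft_force","grip_width")})
E
```

```text
['MotionError', 'close_job', 'tcp_to_grasp'] 0.0187
{'time_s': 4.8833, 'q': array([-1.53150536e-01,  9.52830799e-02,  1.47783109e+00,  9.63916203e-06,
        1.56860199e+00,  1.26775259e+00]), 'eef_pos': array([ 0.59191602, -0.05696148,  0.06391564]), 'ft_force': array([ 0.71042914,  0.76930404, -0.03802037]), 'grip_width': 0.0001212168371493661}
```

The depth image puts the closed finger ends at about z 0.09, just above the bar (top at 0.085), although the reported TCP is at 0.064. So the real tips sit roughly 25 mm higher than reported. I'll open, go lower with small force-checked steps, and close again.

{"fn": "move_arm", "kwargs": {
  "steps": [
    [[0,0,0,-1.5,0],[5,0,0,0,0],[5,0,0,0,0],[5,0,0,0,0],[5,0,0,0,0],[5,0,0,0,0],[5,0,0,0,0],[5,0,0,1.2,0],[5,0,0,1.2,0],[5,0,0,0.8,0],[5,0,0,0,0],[5,0,0,0,0]]
  ]
}}

```text
time_s: 5.88
eef_pos: [0.591, -0.0568, 0.0453]
eef_rot: [[0.989, 0.149, -0.003], [0.149, -0.989, 0.0], [-0.003, -0.001, -1.0]]
ft_force: [-0.1, -0.6, 0.1]
grip_width: 0.05
```

```bash
python3 - <<'E'
from h import *
for n,b in(("scene",(270,150,330,220)),):
    I,D=get_image(n); cv2.imwrite(f"pics/{n}4.png",cv2.resize(I[b[1]:b[3],b[0]:b[2]],None,fx=8,fy=8,interpolation=cv2.INTER_CUBIC))
s=monitor.sense(); print({k:s[k] for k in("time_s","eef_pos","ft_force","grip_width")})
E
```

```text
{'time_s': 5.9333, 'eef_pos': array([ 0.59165182, -0.05691898,  0.04636671]), 'ft_force': array([ 0.00432184, -0.91874559,  0.90377515]), 'grip_width': 0.049976545745774426}
```

View pics/scene4.png

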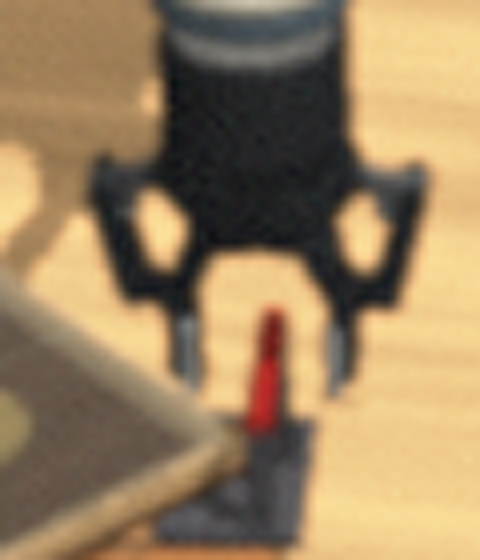

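{"fn": "move_arm", "kwargs": {
  "steps": [
    [[5,0,0,0.6,0],[5,0,0,0.5,0],[5,0,0,0,0],[0,0,0,0,0],[0,0,0,0,0],[0,0,0,0,0],[0,0,0,0,0],[0,0,0,0,0],[0,0,0,0,0]]
  ],
  "grip_force": 25
}}

```text
time_s: 6.68
eef_pos: [0.5921, -0.0566, 0.0364]
eef_rot: [[0.989, 0.15, 0.0], [0.15, -0.989, 0.001], [0.0, -0.0, -1.0]]
ft_force: [-1.0, 1.9, 1.7]
grip_width: 0.011
```

{"fn": "move_arm", "kwargs": {
  "steps": [
    [[0,0,0.3,-1.48,0],[0,0,0.4,-1.46,0],[0,0,0.46,-1.44,0],[0,0,0.52,-1.41,0],[0,0,0.6,-1.38,0],[0,0,0.67,-1.36,0],[0,0,0.73,-1.32,0],[0,0,0.8,-1.28,0],[0,0,0.86,-1.24,0],[0,0,0.93,-1.2,0],[0,0,0.98,-1.14,0],[0,0,0,0,0]]
  ],
  "grip_force": 25
}}

```text
time_s: 7.68
eef_pos: [0.6029, -0.1286, 0.1866]
eef_rot: [[0.989, 0.15, 0.002], [0.15, -0.989, 0.001], [0.002, -0.001, -1.0]]
ft_force: [-4.3, 8.2, 4.8]
grip_width: 0.0108
```

{"fn": "move_arm", "kwargs": {
  "steps": [
    [[0,0,0,0,0],[0,0,0,0,0],[0,0,0,0,0],[0,0,0,0,0],[0,0,0,0,0],[0,0,0,0,0],[0,0,0,0,0],[0,0,0,0,0],[0,0,0,0,0],[0,0,0,0,0],[0,0,0,0,0],[0,0,0,0,0]]
  ]
}}

```text
time_s: 8.68
eef_pos: [0.6024, -0.1264, 0.1842]
eef_rot: [[0.988, 0.151, -0.0], [0.151, -0.988, 0.003], [0.0, -0.003, -1.0]]
ft_force: [-3.6, 8.7, 3.8]
grip_width: 0.0108
```

```bash
python3 - <<'E'
from h import *
for n,b in(("scene",(190,90,340,240)),("top",(300,110,480,250))):
    I,D=get_image(n); cv2.imwrite(f"pics/{n}5.png",cv2.resize(I[b[1]:b[3],b[0]:b[2]],None,fx=4,fy=4,interpolation=cv2.INTER_CUBIC))
s=monitor.sense(); print({k:s[k] for k in("time_s","eef_pos","ft_force","grip_width")})
E
```

```text
{'time_s': 8.7833, 'eef_pos': array([ 0.60244907, -0.1263889 ,  0.18422002]), 'ft_force': array([-2.53709026,  8.92043101,  4.38982638]), 'grip_width': 0.010551686009110502}
```

View pics/scene5.png

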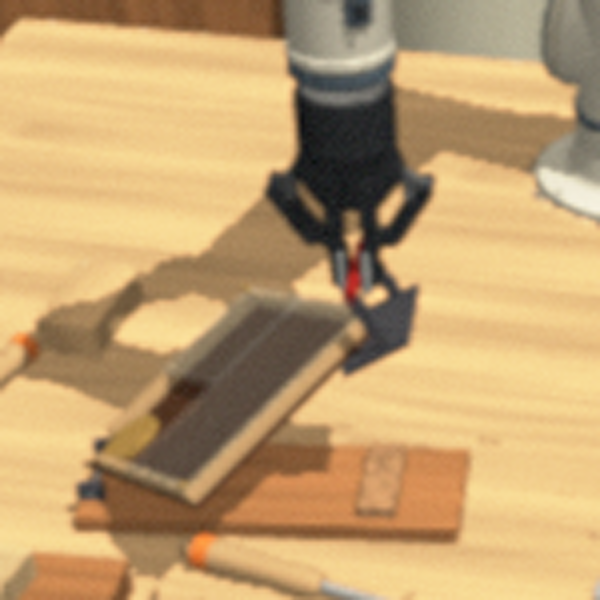

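View pics/top5.png

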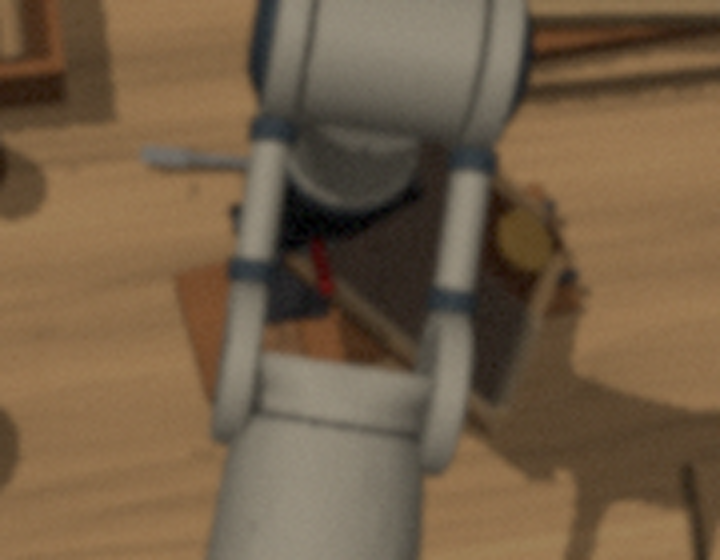

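The tray is tipped and the disc has slid into the open corner: scene crop (135,435), top crop (525,237). I'll hold a moment longer, then lower slowly.

{"fn": "move_arm", "kwargs": {
  "steps": [
    [[0,0,0,0,0],[0,0,0,0,0],[0,0,0,0,0],[0,0,0,0,0],[0,0,0,0,0],[0,0,0,0,0],[0,0,0,0,0],[0,0,-0.98,1.14,0],[0,0,-0.93,1.2,0],[0,0,-0.86,1.24,0],[0,0,-0.8,1.28,0],[0,0,-0.73,1.32,0]]
  ]
}}

```text
time_s: 9.78
eef_pos: [0.5963, -0.0846, 0.121]
eef_rot: [[0.989, 0.15, 0.0], [0.15, -0.989, 0.002], [0.001, -0.001, -1.0]]
ft_force: [0.9, 3.8, -1.6]
grip_width: 0.0112
```

{"fn": "move_arm", "kwargs": {
  "steps": [
    [[0,0,-0.67,1.36,0],[0,0,-0.6,1.38,0],[0,0,-0.52,1.41,0],[0,0,-0.46,1.44,0],[0,0,-0.2,0.73,0],[0,0,-0.2,0.73,0],[0,0,-0.1,0.5,0],[0,0,-0.1,0.5,0],[0,0,-0.1,0.48,0],[0,0,0,0,0],[0,0,0,0,0]]
  ]
}}

```text
time_s: 10.7
eef_pos: [0.5921, -0.0566, 0.0364]
eef_rot: [[0.989, 0.15, 0.001], [0.15, -0.989, 0.001], [0.001, -0.0, -1.0]]
ft_force: [-1.4, 4.8, 1.0]
grip_width: 0.0111
```

```bash
python3 - <<'E'
from h import *
for n,b in(("scene",(190,90,340,240)),("top",(300,110,480,250))):
    I,D=get_image(n); cv2.imwrite(f"pics/{n}6.png",cv2.resize(I[b[1]:b[3],b[0]:b[2]],None,fx=4,fy=4,interpolation=cv2.INTER_CUBIC))
s=monitor.sense(); print({k:s[k] for k in("time_s","eef_pos","ft_force","grip_width")})
E
```

```text
{'time_s': 10.8, 'eef_pos': array([ 0.59212822, -0.05661571,  0.03643165]), 'ft_force': array([-1.29292762,  4.36070702,  3.19706812]), 'grip_width': 0.011014294638944808}
```

View pics/scene6.png

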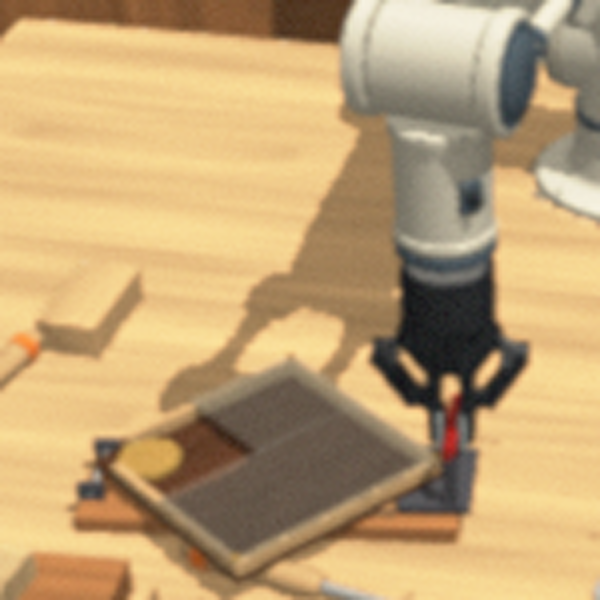

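View pics/top6.png

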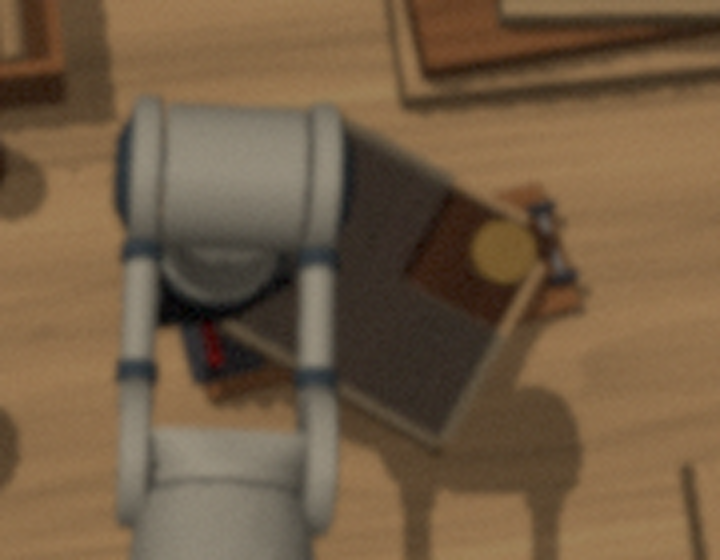

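{"fn": "move_arm", "kwargs": {
  "steps": [
    [[4,0,0,0,0],[4,0,0,0,0],[4,0,0,0,0],[4,0,0,0,0],[4,0,0,-1,0],[4,0,0,-2,0],[7,0,0,-3,0],[7,0,2,-3,0],[7,0,2,0,0],[7,0,2,0,0],[7,0,2,0,0]]
  ]
}}

```text
time_s: 11.72
eef_pos: [0.6045, -0.1372, 0.1282]
eef_rot: [[0.989, 0.15, 0.003], [0.15, -0.989, -0.001], [0.002, 0.002, -1.0]]
ft_force: [-0.5, -0.2, 0.4]
grip_width: 0.0699
```

```bash
cat > disc.py <<'E'
from h import *
import sys
def disc(tag,boxes,z):
    for n,b in boxes.items():
        I,D=get_image(n); C=I[b[1]:b[3],b[0]:b[2]]
        cv2.imwrite(f"pics/{n}{tag}.png",cv2.resize(C,None,fx=6,fy=6,interpolation=cv2.INTER_CUBIC))
        h=cv2.cvtColor(C,cv2.COLOR_BGR2HSV).astype(int); m=(h[...,0]>17)&(h[...,0]<32)&(h[...,1]>115)&(h[...,2]>60)
        k,lab,st,cen=cv2.connectedComponentsWithStats(m.astype(np.uint8))
        i=1+np.argmax(st[1:,4]); c=cen[i]+b[:2]; w=cloud(n,D)[b[1]:b[3],b[0]:b[2]][lab==i]
        print(n,st[i],c.round(1),"plane",onplane(n,*c,z).round(4),"cloud",np.median(w,0).round(4))
E
python3 - <<'E'
from disc import *
disc("7",{"scene":(205,180,265,230),"top":(395,140,455,200)},.040)
s=monitor.sense(); print({k:s[k] for k in("time_s","eef_pos","ft_force","grip_width")})
E
```

```text
scene [ 15  19  16  11 131] [227. 204.] plane [ 0.6308 -0.3046  0.04  ] cloud [ 0.6294 -0.3053  0.0393]
top [ 26  25  13  16 141] [426.5 172.5] plane [ 0.6267 -0.3074  0.04  ] cloud [ 0.6267 -0.3066  0.0394]
{'time_s': 11.8167, 'eef_pos': array([ 0.60397221, -0.13908919,  0.12671473]), 'ft_force': array([ 0.03662806, -0.16966968, -0.118356  ]), 'grip_width': 0.07011940220380765}
```

View pics/scene7.png

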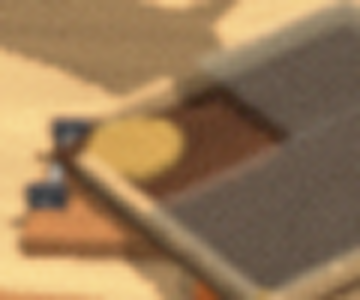

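View pics/top7.png

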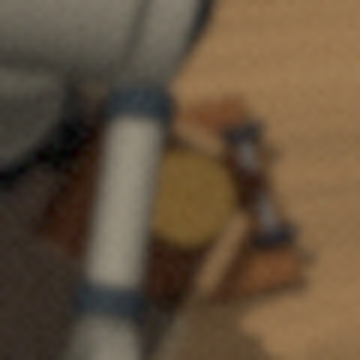

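{"fn": "move_arm", "kwargs": {
  "steps": [
    [[7,0,2.8,0,0],[7,0,2.8,0,0],[7,0,2.8,0,0],[7,0,2.8,0,0],[7,0,2.8,0,0],[7,-0.1,2.88,0,0],[7,0,0,2.5,0],[7,0,0,2.5,0],[7,0,0,2.0,0],[7,0,0,0.7,0],[7,0,0,0,0],[7,0,0,0,0]]
  ]
}}

```text
time_s: 12.82
eef_pos: [0.6284, -0.3027, 0.0498]
eef_rot: [[0.989, 0.15, 0.0], [0.15, -0.989, -0.0], [0.0, 0.0, -1.0]]
ft_force: [0.5, -0.3, 0.3]
grip_width: 0.0701
```

```bash
python3 - <<'E'
from disc import *
disc("8",{"scene":(195,160,285,230),"top":(395,140,455,200)},.040)
s=monitor.sense(); print({k:s[k] for k in("time_s","eef_pos","ft_force","grip_width")})
E
```

```text
scene [ 25  39  15  11 130] [227.  204.1] plane [ 0.6313 -0.3046  0.04  ] cloud [ 0.6306 -0.3043  0.0395]
top [30 27  9 12 75] [428.9 172.8] plane [ 0.6247 -0.3148  0.04  ] cloud [ 0.6245 -0.3152  0.0382]
{'time_s': 12.9167, 'eef_pos': array([ 0.62924694, -0.30325737,  0.05165194]), 'ft_force': array([ 0.26363822,  0.17429637, -0.17593218]), 'grip_width': 0.07000110464200238}
```

View pics/scene8.png

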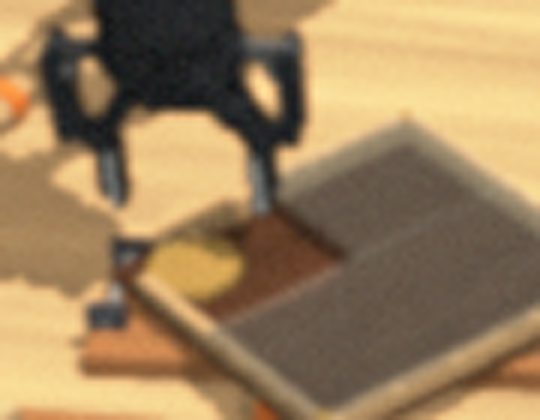

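View pics/top8.png

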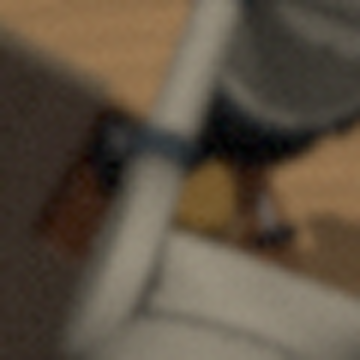

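{"fn": "move_arm", "kwargs": {
  "steps": [
    [[7,0,0.2,1.2,0],[7,0,0,1.2,0],[7,0,0,1.0,0],[7,0,0,0.3,0],[7,0,0,0,0],[7,0,0,0,0]]
  ]
}}

```text
time_s: 13.42
eef_pos: [0.6281, -0.3049, 0.0112]
eef_rot: [[0.989, 0.149, -0.001], [0.149, -0.989, 0.001], [-0.001, -0.001, -1.0]]
ft_force: [0.4, -0.2, 0.6]
grip_width: 0.0701
```

```bash
python3 - <<'E'
from disc import *
disc("9",{"scene":(195,160,285,230)},.040)
s=monitor.sense(); print({k:s[k] for k in("time_s","eef_pos","ft_force","grip_width")})
E
```

```text
scene [ 25  39  16  11 127] [227.2 203.9] plane [ 0.6305 -0.3042  0.04  ] cloud [ 0.6301 -0.3046  0.0396]
{'time_s': 13.4667, 'eef_pos': array([ 0.62847576, -0.30515592,  0.01204885]), 'ft_force': array([ 0.83155052, -0.48555844, -0.01312082]), 'grip_width': 0.06983454885327797}
```

View pics/scene9.png

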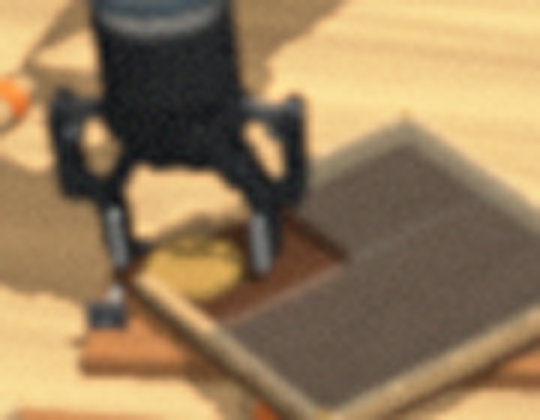

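{"fn": "move_arm", "kwargs": {
  "steps": [
    [[7,0,0.05,0.2,0],[7,0,0,0.2,0],[7,0,0,0,0]]
  ]
}}

```text
time_s: 13.72
eef_pos: [0.6285, -0.3056, 0.0079]
eef_rot: [[0.989, 0.149, 0.0], [0.149, -0.989, -0.0], [0.0, 0.0, -1.0]]
ft_force: [0.7, 0.0, -0.3]
grip_width: 0.0698
```

{"fn": "move_arm", "kwargs": {
  "steps": [
    [[7,0,0,0.2,0],[7,0,0,0,0]]
  ]
}}

```text
time_s: 13.88
eef_pos: [0.6284, -0.3055, 0.0057]
eef_rot: [[0.989, 0.149, -0.0], [0.149, -0.989, 0.0], [-0.0, -0.0, -1.0]]
ft_force: [-0.2, 0.1, -0.8]
grip_width: 0.07
```

{"fn": "move_arm", "kwargs": {
  "steps": [
    [[7,0,0,0.2,0],[7,0,0,0,0]]
  ]
}}

```text
time_s: 14.05
eef_pos: [0.6283, -0.3055, 0.0035]
eef_rot: [[0.989, 0.149, -0.0], [0.149, -0.989, 0.0], [-0.0, -0.0, -1.0]]
ft_force: [-0.5, 0.3, -0.7]
grip_width: 0.07
```

{"fn": "move_arm", "kwargs": {
  "steps": [
    [[5.8,0,0,0,0],[5.8,0,0,0,0],[5.8,0,0,0,0]]
  ]
}}

```text
time_s: 14.3
eef_pos: [0.6286, -0.3057, 0.0042]
eef_rot: [[0.989, 0.149, 0.0], [0.149, -0.989, -0.0], [0.0, 0.0, -1.0]]
ft_force: [0.1, -0.1, -0.4]
grip_width: 0.0581
```

```bash
python3 - <<'E'
from disc import *
disc("10",{"scene":(205,180,265,220)},.040)
s=monitor.sense(); print({k:s[k] for k in("time_s","eef_pos","ft_force","grip_width")})
E
```

```text
scene [ 14  19  16  11 130] [226.9 204. ] plane [ 0.6311 -0.305   0.04  ] cloud [ 0.6312 -0.3048  0.0399]
{'time_s': 14.35, 'eef_pos': array([ 0.62861962, -0.30565136,  0.00422571]), 'ft_force': array([-0.33425595, -0.35053074,  0.09071916]), 'grip_width': 0.058385173165160384}
```

View pics/scene10.png

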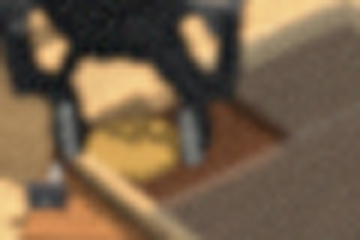

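{"fn": "move_arm", "kwargs": {
  "steps": [
    [[5.8,0,0,0.15,0],[5.8,0,0,0,0]]
  ]
}}

```text
time_s: 14.52
eef_pos: [0.6288, -0.3057, 0.0041]
eef_rot: [[0.989, 0.149, 0.001], [0.149, -0.989, -0.001], [0.001, 0.001, -1.0]]
ft_force: [-1.8, 0.9, 6.5]
grip_width: 0.058
```

{"fn": "move_arm", "kwargs": {
  "steps": [
    [[5.8,0,0,0.15,0],[5.8,0,0,0,0]]
  ]
}}

```text
time_s: 14.68
eef_pos: [0.6291, -0.3059, 0.0041]
eef_rot: [[0.989, 0.149, 0.002], [0.149, -0.989, -0.001], [0.002, 0.001, -1.0]]
ft_force: [-4.4, 2.4, 10.9]
grip_width: 0.0578
```

{"fn": "move_arm", "kwargs": {
  "steps": [
    [[5.8,0,0,0.15,0],[5.8,0,0,0,0]]
  ]
}}

```text
time_s: 14.85
eef_pos: [0.6294, -0.306, 0.004]
eef_rot: [[0.989, 0.15, 0.003], [0.15, -0.989, -0.002], [0.003, 0.002, -1.0]]
ft_force: [-5.2, 2.4, 15.4]
grip_width: 0.0582
```

The tips are on the tray floor: force is up to 15 N and z has stopped at 0.004. I'll back off slightly and grip the disc.

{"fn": "move_arm", "kwargs": {
  "steps": [
    [[5.8,0,0,-0.6,0],[5.8,0,0,0,0],[4.5,0,0,0,0],[4.5,0,0,0,0],[4.5,0,0,0,0],[4.5,0,0,0,0],[4.5,0,0,0,0]]
  ],
  "grip_force": 40
}}

```text
time_s: 15.43
eef_pos: [0.6289, -0.3058, 0.0061]
eef_rot: [[0.989, 0.149, 0.001], [0.149, -0.989, -0.001], [0.001, 0.001, -1.0]]
ft_force: [-0.7, 0.5, 5.8]
grip_width: 0.0497
```

{"fn": "move_arm", "kwargs": {
  "steps": [
    [[4.5,0,0,-0.5,0],[4.5,0,0,-1,0],[4.5,0,0,-1.5,0],[4.5,0,0,-2,0],[4.5,0,0,-2,0],[4.5,0,0,-2,0],[4.5,0,0,-2,0],[4.5,0,0,0,0]]
  ]
}}

```text
time_s: 16.1
eef_pos: [0.6305, -0.3067, 0.1228]
eef_rot: [[0.989, 0.149, 0.008], [0.149, -0.989, -0.005], [0.008, 0.006, -1.0]]
ft_force: [1.2, -0.7, 0.5]
grip_width: 0.0494
```

```bash
python3 - <<'E'
from disc import *
disc("11",{"scene":(185,130,285,230)},.14)
s=monitor.sense(); print({k:s[k] for k in("time_s","eef_pos","eef_rot","ft_force","grip_width")})
E
```

```text
scene [ 30  39  15  12 128] [221.9 174.9] plane [ 0.6099 -0.3178  0.14  ] cloud [ 0.6323 -0.3084  0.1559]
{'time_s': 16.15, 'eef_pos': array([ 0.62997411, -0.30640999,  0.11995894]), 'eef_rot': array([[ 0.98876955,  0.14932761,  0.00600356],
       [ 0.14934914, -0.98877898, -0.00331114],
       [ 0.00544175,  0.00417058, -0.9999765 ]]), 'ft_force': array([-0.1366061 , -0.46578126, -1.27088959]), 'grip_width': 0.04963229411195862}
```

View pics/scene11.png

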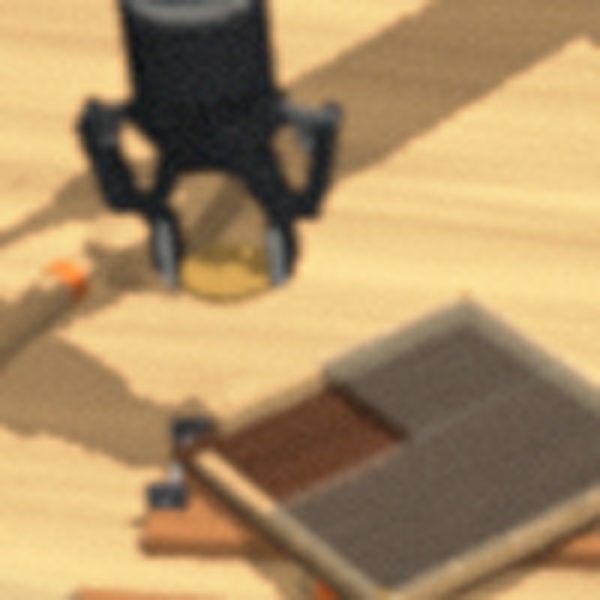

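The disc is held level between the pads at crop (225,275), and the tray corner is empty. I'll carry it to the largest pad at about (0.549, 0.199).

{"fn": "move_arm", "kwargs": {
  "steps": [
    [[4.5,0,0,-1,0],[4.5,0,-1,0,0],[4.5,0,-2,0,0],[4.5,0,-3,0,0],[4.5,0,-3,0,0],[4.5,0,-3,0,0],[4.5,0,-3,0,0],[4.5,0,-3,0,0],[4.5,0,-3,0,0],[4.5,0,-3,0,0],[4.5,0,-3,0,0],[4.5,0,-3,0,0]]
  ]
}}

```text
time_s: 17.15
eef_pos: [0.5823, -0.0069, 0.124]
eef_rot: [[0.989, 0.15, -0.002], [0.15, -0.989, 0.0], [-0.002, -0.001, -1.0]]
ft_force: [0.1, 0.9, -1.0]
grip_width: 0.0498
```

{"fn": "move_arm", "kwargs": {
  "steps": [
    [[4.5,0,-3,0,0],[4.5,0,-3,0,0],[4.5,0,-3,0,0],[4.5,0,-3,0,0],[4.5,0,-3,0,0],[4.5,0,-3,0,0],[4.5,-0.2,-2,0,0],[4.5,-0.2,-1,0,0],[4.5,0,0,0,0],[4.5,0,0,0,0],[4.5,0,0,0,0],[4.5,0,0,0,0]]
  ]
}}

```text
time_s: 18.15
eef_pos: [0.5486, 0.1967, 0.1253]
eef_rot: [[0.989, 0.148, -0.0], [0.148, -0.989, -0.001], [-0.0, 0.0, -1.0]]
ft_force: [-0.4, -0.7, -1.3]
grip_width: 0.0493
```

```bash
python3 - <<'E'
from disc import *
disc("12",{"scene":(340,120,440,220),"top":(220,150,320,250)},.151)
s=monitor.sense(); print({k:s[k] for k in("time_s","eef_pos","eef_rot","ft_force","grip_width")})
E
```

```text
scene [ 36  52  16  11 135] [383.6 177.2] plane [0.5394 0.197  0.151 ] cloud [0.5514 0.198  0.1586]
top [40 54 16 10 69] [268.4 208.9] plane [0.5378 0.1943 0.151 ] cloud [0.5355 0.1916 0.1591]
{'time_s': 18.25, 'eef_pos': array([0.54873445, 0.19691667, 0.12548407]), 'eef_rot': array([[ 9.89039074e-01,  1.47653981e-01,  1.05659707e-04],
       [ 1.47653997e-01, -9.89039064e-01, -1.64408497e-04],
       [ 8.02260088e-05,  1.78207505e-04, -9.99999981e-01]]), 'ft_force': array([-0.05561843,  0.14405418, -0.61830989]), 'grip_width': 0.049708137375294}
```

View pics/scene12.png

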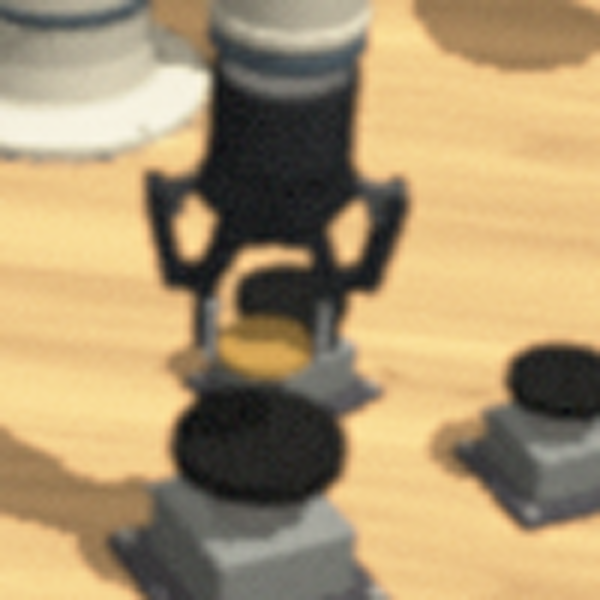

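View pics/top12.png

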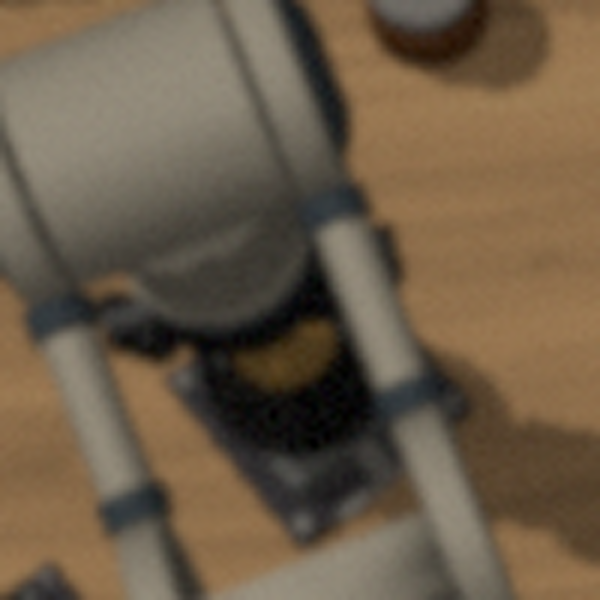

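{"fn": "move_arm", "kwargs": {
  "steps": [
    [[4.5,0,-0.2,1.0,0],[4.5,0,0,1.0,0],[4.5,0,0,1.0,0],[4.5,0,0,0.6,0],[4.5,0,0,0.4,0],[4.5,0,0,0.4,0],[4.5,0,0,0,0],[4.5,0,0,0,0]]
  ]
}}

```text
time_s: 18.92
eef_pos: [0.5481, 0.2001, 0.0814]
eef_rot: [[0.989, 0.149, -0.0], [0.149, -0.989, -0.0], [-0.0, 0.0, -1.0]]
ft_force: [-0.4, -0.5, -1.5]
grip_width: 0.0497
```

```bash
python3 - <<'E'
from disc import *
disc("13",{"scene":(340,140,420,220)},.11)
s=monitor.sense(); print({k:s[k] for k in("time_s","eef_pos","ft_force","grip_width")})
E
```

```text
scene [ 37  44  15  11 138] [383.8 189.3] plane [0.5468 0.2011 0.11  ] cloud [0.5525 0.2012 0.1147]
{'time_s': 18.9667, 'eef_pos': array([0.54826516, 0.20016802, 0.08187133]), 'ft_force': array([ 0.59125246, -0.14168639, -0.66769939]), 'grip_width': 0.0494082314827716}
```

View pics/scene13.png

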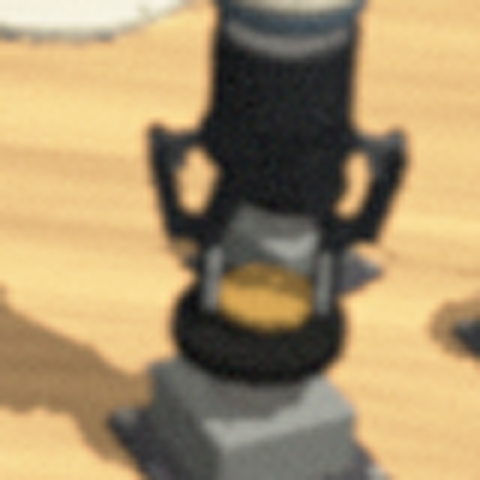

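{"fn": "move_arm", "kwargs": {
  "steps": [
    [[4.5,0,0,0.3,0],[4.5,0,0,0.2,0],[4.5,0,0,0,0]]
  ]
}}

```text
time_s: 19.22
eef_pos: [0.5479, 0.2, 0.0761]
eef_rot: [[0.989, 0.149, -0.0], [0.149, -0.989, -0.0], [-0.0, 0.0, -1.0]]
ft_force: [-0.9, -0.3, -1.4]
grip_width: 0.0495
```

{"fn": "move_arm", "kwargs": {
  "steps": [
    [[4.5,0,0,0.1,0],[4.5,0,0,0.1,0],[4.5,0,0,0,0]]
  ]
}}

```text
time_s: 19.47
eef_pos: [0.548, 0.2001, 0.0743]
eef_rot: [[0.989, 0.149, -0.0], [0.149, -0.989, -0.0], [-0.0, 0.0, -1.0]]
ft_force: [-0.1, -0.0, -0.8]
grip_width: 0.0497
```

{"fn": "move_arm", "kwargs": {
  "steps": [
    [[4.5,0,0,0.1,0],[4.5,0,0,0,0]]
  ]
}}

```text
time_s: 19.63
eef_pos: [0.548, 0.2001, 0.0733]
eef_rot: [[0.989, 0.149, -0.0], [0.149, -0.989, -0.0], [-0.0, 0.0, -1.0]]
ft_force: [-0.2, -0.9, -1.1]
grip_width: 0.0497
```

{"fn": "move_arm", "kwargs": {
  "steps": [
    [[4.5,0,0,0.1,0],[4.5,0,0,0,0]]
  ]
}}

```text
time_s: 19.8
eef_pos: [0.548, 0.2, 0.0723]
eef_rot: [[0.989, 0.149, -0.0], [0.149, -0.989, -0.0], [-0.0, 0.0, -1.0]]
ft_force: [-0.7, -0.2, -0.5]
grip_width: 0.0495
```

{"fn": "move_arm", "kwargs": {
  "steps": [
    [[4.5,0,0,0.1,0],[4.5,0,0,0,0]]
  ]
}}

```text
time_s: 19.97
eef_pos: [0.5483, 0.2001, 0.0721]
eef_rot: [[0.989, 0.149, 0.001], [0.149, -0.989, 0.0], [0.001, -0.0, -1.0]]
ft_force: [-0.0, 1.2, 2.4]
grip_width: 0.0498
```

{"fn": "move_arm", "kwargs": {
  "steps": [
    [[4.5,0,0,0.1,0],[4.5,0,0,0,0]]
  ]
}}

```text
time_s: 20.13
eef_pos: [0.5486, 0.2002, 0.0721]
eef_rot: [[0.989, 0.149, 0.002], [0.149, -0.989, 0.001], [0.002, -0.0, -1.0]]
ft_force: [-1.6, -0.2, 5.7]
grip_width: 0.0498
```

{"fn": "move_arm", "kwargs": {
  "steps": [
    [[4.5,0,0,0.1,0],[4.5,0,0,0,0]]
  ]
}}

```text
time_s: 20.3
eef_pos: [0.5489, 0.2003, 0.0721]
eef_rot: [[0.989, 0.149, 0.003], [0.149, -0.989, 0.001], [0.003, -0.0, -1.0]]
ft_force: [-3.0, -0.2, 9.2]
grip_width: 0.0496
```

The disc is touching the pad, with force rising while z stays put. I'll relieve the load, open the fingers evenly and retreat.

{"fn": "move_arm", "kwargs": {
  "steps": [
    [[4.5,0,0,-0.2,0],[4.5,0,0,0,0],[5.3,0,0,0,0],[5.6,0,0,0,0],[6,0,0,0,0],[7,0,0,0,0],[7,0,0,0,0],[7,0,0,0,0],[7,0,0,-0.5,0],[7,0,0,-1.5,0],[7,0,0,-2.5,0],[7,0,0,-2.5,0]]
  ]
}}

```text
time_s: 21.3
eef_pos: [0.5474, 0.1999, 0.1416]
eef_rot: [[0.989, 0.149, -0.002], [0.149, -0.989, -0.001], [-0.002, 0.0, -1.0]]
ft_force: [0.4, -0.2, 0.1]
grip_width: 0.0698
```

{"fn": "move_arm", "kwargs": {
  "steps": [
    [[7,0,0,-2.5,0],[7,0,0,-2.5,0],[7,0,0,-2,0],[7,0,2.5,0,0],[7,0,3,0,0],[7,0,3,0,0],[7,0,3,0,0],[7,0,3,0,0],[7,0,3,0,0],[7,0,2,0,0],[7,0,0,0,0],[7,0,0,0,0]]
  ]
}}

```text
time_s: 22.3
eef_pos: [0.5772, 0.0064, 0.2117]
eef_rot: [[0.989, 0.147, 0.0], [0.147, -0.989, 0.0], [0.0, -0.0, -1.0]]
ft_force: [-0.6, 0.2, 0.6]
grip_width: 0.0699
```

```bash
python3 - <<'E'
from disc import *
disc("14",{"scene":(345,165,425,235),"top":(235,170,305,250)},.106)
for n,b in(("top",(245,185,300,240)),("scene",(360,178,410,215))):
    I,D=get_image(n); W=cloud(n,D); w=W[b[1]:b[3],b[0]:b[2]].reshape(-1,3); q=w[(w[:,2]>.091)&(w[:,2]<.12)]; print(n,cv2.minEnclosingCircle(q[:,:2].astype(np.float32)))
    cv2.imwrite(f"pics/{n}15.png",I)
s=monitor.sense(); print({k:s[k] for k in("time_s","eef_pos","ft_force","grip_width")})
E
```

```text
scene [ 30  21  18  12 166] [383.4 191.4] plane [0.553  0.2007 0.106 ] cloud [0.5497 0.2011 0.1045]
top [ 24  31  19  18 239] [267.8 209.3] plane [0.5467 0.2018 0.106 ] cloud [0.5463 0.2019 0.1055]
top ((0.5490885972976685, 0.19896626472473145), 0.04895110800862312)
scene ((0.5495187640190125, 0.2004254013299942), 0.05165573209524155)
{'time_s': 22.5, 'eef_pos': array([0.57713151, 0.00840389, 0.21169243]), 'ft_force': array([ 0.63064818,  0.1415149 , -0.8305778 ]), 'grip_width': 0.07013546651214365}
```

View pics/scene14.png

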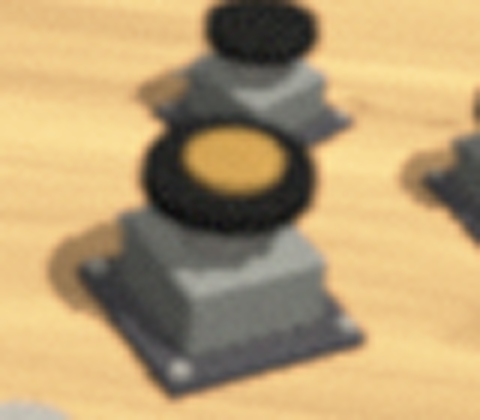

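View pics/scene15.png

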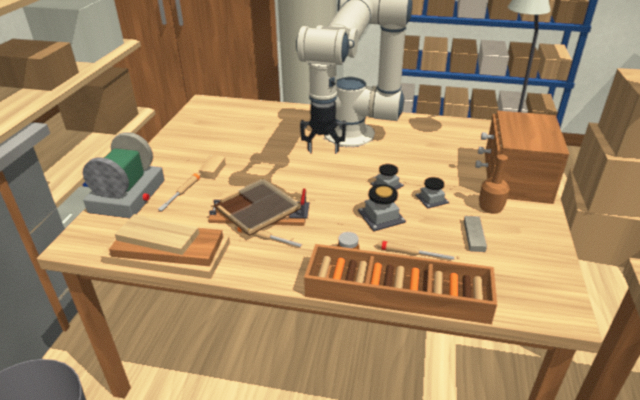

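View pics/top14.png

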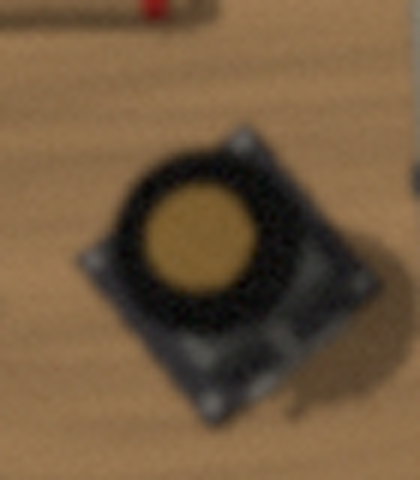

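```bash
python3 - <<'E'
from h import *
bot.close_job(); print(monitor.sense()["time_s"])
E
```

```text
the job is handed in; nothing more can be done
the job is handed in; nothing more can be done
```

The job is handed in, at about 22.5 s of the 64 s. I tipped the tray to about 0.55 rad, and pictures showed the disc home in the open corner both while tipped and after lowering. I then gripped the disc there and laid it on the largest vise pad, the 100 mm tall one.

**Last checks:**
- **Disc:** it lies flat on the pad. Its centre measured (0.546–0.553, 0.201–0.202) against a pad centre of about (0.549, 0.200), so it is within roughly 5 mm. Its top is at z 0.105, where a flat disc should sit.
- **Tray and arm:** the tray looks level on its stand, and the arm is clear with the gripper open.
- **Bystanders:** they look unmoved in the final picture; I did not measure them.

**What disagreed or failed:**
- **First handle grip:** it closed on nothing. The finger tips sat about 25–30 mm higher than the reported TCP height, according to the depth image and later contact with the tray floor. I lowered further and relied on contact force from then on.
- **Gripper width:** it read 1–2 mm under the true size (11 mm on the 12 mm bar, 49.7 mm on the 52 mm disc).
- **Cameras:** the two views differed by up to 6 mm in x on the disc.

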